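# Stow the tins under the locking bar

### The job

Unlock the tin rack with the key from its wooden stand (key all the way in, then turned clockwise until it stops), and swing the locking bar out until it stands square to the rack; let go of it there. Stand every steel tin from the counter upright on the rack's tray, swing the bar back fully shut over them, turn the key back to lock it, and return the key upright to its stand. Do not knock over or shove aside the creamer and the pepper shaker.

Things in the scene. Friction and masses are not known exactly. Their poses are not given: they have to be found in the camera images.
- rack: Lockable tin rack, fixed to the counter. Origin: centre of its underside, on the counter. Along its y axis lie, from -y to +y: a dark steel lock housing (64 x 70 mm, 110 mm high, centred at y = -170 mm), a shallow steel tray in the middle, and a pivot post (26 mm across, at x = 0, y = +155 mm).
- tray (a point): Centre of the tray's floor, 8 mm above the counter; axes as the rack's. Inside its lips the floor is 90 mm wide (x) and 252 mm long (y); the lips rise 12 mm above it. It takes three tins in a row along y, with no dividers; a tin must stand flat on the floor within the lips, so its axis within 10 mm of the centre line.
- bar (a joint): Locking bar, swinging level about the post. 0 = shut on its stop, over the tray, tip in the lock's hood; grows anticlockwise from above, to the rack's +x side; 1.571 = square to the rack; ends at 1.95. Friction (0.35 N m) holds it where let go. Until the key is turned, a hidden bolt keeps it within 0.03 rad of shut; the bolt passes again only when it is within 0.03 rad of shut.
- bar_knob (a point): Centre of the round black knob on the locking bar, 150 mm from the pivot axis: 20 mm in diameter, 40 mm high, its top 144 mm and the point given 124 mm above the counter. Grip it from above. The bar is flat aluminium, 24 mm wide, its underside 94 mm and its top 104 mm above the counter, about 290 mm long.
- lock (a joint): Turning of the lock by the key: 0 = locked (the key can go in or out), grows clockwise seen from above, ends at 1.3 rad; the bolt is clear of the bar from about 1.0. It turns only by the key, with about 0.05 N m of friction, and stays where left. The key has some 0.15 rad of play in it.
- keyhole (a point): Centre of the mouth of the keyhole, in the level top face of the lock housing, 110 mm above the counter; axes as the rack's. A slot 29 mm long (along the rack's x) and 11 mm wide through a 14 mm plate; under the plate the key's bit has room to turn, and only there.
- key_mid (a point): Brass key, upright, 97 mm long, 0.12 kg; point on its axis 48.5 mm above the tip. From the tip: tapered two-winged bit 26 mm wide (its x), 8 thick (y), 16 high; 8 mm shank; at 32 mm a collar 28 mm across, 5 high; flat bow 40 wide (x), 10 thick (y), 60 high, gripped across y, about 75 mm above the tip. Fully in, the collar lies on the lock and the point is 16.5 mm above the keyhole.
- slot (a point): The key's stand: a fixed wooden block 80 x 60 mm, 45 mm high; the point is the centre of the mouth of the slot in its top. The slot is 34 mm long (its x), 16 mm wide (its y), 40 mm deep; the key stands in it on its collar, its bit along the slot, the key's point 16.5 mm above the mouth. A half turn of the key makes no difference.
- creamer_mid (a point): White ceramic creamer, 64 mm across, 66 mm high, with a handle at its +y that reaches 54 mm out; point at its middle, half-way up. Leave alone.
- shaker_mid (a point): Glass pepper shaker with a steel top, 46 mm across, 72 mm high; point at its middle, half-way up. Leave alone.
- tin1_mid (a point): Round steel tin with a knobbed lid (lid and tin are one piece), 0.22 kg; body 70 mm in diameter and 50 mm high, on it a round knob 21 mm in diameter and 28 mm high, 78 mm in all. The point is on its axis, 39 mm above its underside; z is its axis. Grip the knob from above, about 72 mm above its underside, with the fingertips clear of the lid. It may be absent.
- tin2_mid (a point): Round steel tin with a knobbed lid (lid and tin are one piece), 0.22 kg; body 70 mm in diameter and 50 mm high, on it a round knob 21 mm in diameter and 28 mm high, 78 mm in all. The point is on its axis, 39 mm above its underside; z is its axis. Grip the knob from above, about 72 mm above its underside, with the fingertips clear of the lid. It may be absent.
- tin3_mid (a point): Round steel tin with a knobbed lid (lid and tin are one piece), 0.22 kg; body 70 mm in diameter and 50 mm high, on it a round knob 21 mm in diameter and 28 mm high, 78 mm in all. The point is on its axis, 39 mm above its underside; z is its axis. Grip the knob from above, about 72 mm above its underside, with the fingertips clear of the lid. It may be absent.
There are look-alikes about, which are no part of the job. There is more than one size of the part that bears key_mid; the job needs the middle-sized. Leave any orange look-alike of the part that bears tin3_mid alone.

How it is judged:
On the way, in this order (a step that is already met when the one before it is completed fails the run):
1. the key is fully in the lock, collar down on its face (horizontal distance between key_mid and keyhole below 0.005 m and z of key_mid in the frame of keyhole between 0.011 and 0.0195 m and angle between key_mid's own z axis and vertical below 0.1 rad and angle between the x axis of key_mid and the x axis of keyhole, either way round below 0.2 rad and value of joint lock below 0.35 rad), for 0.1 s.
2. the key, fully in, has turned the lock clockwise to its stop and the bolt is withdrawn (horizontal distance between key_mid and keyhole below 0.005 m and z of key_mid in the frame of keyhole between 0.011 and 0.0195 m and angle between key_mid's own z axis and vertical below 0.1 rad and value of joint lock above 1.05 rad), for 0.2 s.
3. the bar stands square to the rack (within 0.14 rad), still and let go (value of joint bar between 1.431 and 1.711 rad and velocity of joint bar between -0.05 and 0.05 rad/s and contact force between the fingers and bar below 0.1 N), for 0.3 s.
4. with the bar open, all tins stand upright on the tray, let go (x of tin1_mid in the frame of rack between -0.018 and 0.018 m and y of tin1_mid in the frame of rack between -0.1 and 0.1 m and z of tin1_mid in the frame of rack between 0.038 and 0.052 m and angle between each of tin1_mid, tin2_mid, tin3_mid's own z axis and vertical below 0.12 rad and linear speed of each of tin1, tin2, tin3 below 0.02 m/s and contact force between the fingers and tin1 below 0.1 N and x of tin2_mid in the frame of rack between -0.018 and 0.018 m and y of tin2_mid in the frame of rack between -0.1 and 0.1 m and z of tin2_mid in the frame of rack between 0.038 and 0.052 m and contact force between the fingers and tin2 below 0.1 N and x of tin3_mid in the frame of rack between -0.018 and 0.018 m and y of tin3_mid in the frame of rack between -0.1 and 0.1 m and z of tin3_mid in the frame of rack between 0.038 and 0.052 m and contact force between the fingers and tin3 below 0.1 N and value of joint bar above 1.2 rad), for 0.3 s.
5. the bar is fully shut over the tins (x of tin1_mid in the frame of rack between -0.018 and 0.018 m and y of tin1_mid in the frame of rack between -0.1 and 0.1 m and z of tin1_mid in the frame of rack between 0.038 and 0.052 m and angle between each of tin1_mid, tin2_mid, tin3_mid's own z axis and vertical below 0.12 rad and linear speed of each of tin1, tin2, tin3 below 0.02 m/s and contact force between the fingers and tin1 below 0.1 N and x of tin2_mid in the frame of rack between -0.018 and 0.018 m and y of tin2_mid in the frame of rack between -0.1 and 0.1 m and z of tin2_mid in the frame of rack between 0.038 and 0.052 m and contact force between the fingers and tin2 below 0.1 N and x of tin3_mid in the frame of rack between -0.018 and 0.018 m and y of tin3_mid in the frame of rack between -0.1 and 0.1 m and z of tin3_mid in the frame of rack between 0.038 and 0.052 m and contact force between the fingers and tin3 below 0.1 N and value of joint bar below 0.03 rad), for 0.2 s.
6. the key is turned back and the bar is locked shut (value of joint bar below 0.03 rad and value of joint lock below 0.3 rad), for 0.2 s.
At the end, for the whole second after the job is handed in: Every tin stands upright on the floor of the rack's tray, the bar is shut (under 0.03 rad), the lock is turned back (under 0.3 rad), and the key stands upright in its stand, collar on the block, within 12 mm of the slot's centre; all released and at rest (all of step 6 and x of tin1_mid in the frame of rack between -0.018 and 0.018 m and y of tin1_mid in the frame of rack between -0.1 and 0.1 m and z of tin1_mid in the frame of rack between 0.038 and 0.052 m and angle between each of tin1_mid, tin2_mid, tin3_mid's own z axis and vertical below 0.12 rad and linear speed of each of tin1, tin2, tin3, key below 0.02 m/s and contact force between the fingers and tin1 below 0.1 N and x of tin2_mid in the frame of rack between -0.018 and 0.018 m and y of tin2_mid in the frame of rack between -0.1 and 0.1 m and z of tin2_mid in the frame of rack between 0.038 and 0.052 m and contact force between the fingers and tin2 below 0.1 N and x of tin3_mid in the frame of rack between -0.018 and 0.018 m and y of tin3_mid in the frame of rack between -0.1 and 0.1 m and z of tin3_mid in the frame of rack between 0.038 and 0.052 m and contact force between the fingers and tin3 below 0.1 N and horizontal distance between key_mid and slot below 0.012 m and z of key_mid in the frame of slot between 0.01 and 0.022 m and angle between key_mid's own z axis and vertical below 0.15 rad); the robot touches nothing.
It fails at once if the creamer is tipped or shoved more than 50 mm (angle between creamer_mid's own z axis and vertical above 0.5 rad or distance of creamer_mid from where it was at the start of the episode above 0.05 m).
It fails at once if the pepper shaker is tipped or shoved more than 50 mm (angle between shaker_mid's own z axis and vertical above 0.5 rad or distance of shaker_mid from where it was at the start of the episode above 0.05 m).
Of tin1, tin2, tin3 only 2 to 3 are there at a start; the rules pass over those that are not, and their reading is None.
At some moment in a run one of tin1, tin2, tin3 may be knocked a few centimetres aside while the robot is not near it.
It also fails if it takes over 208 s, if anything falls off the work surface, if the arm or the gripper's body presses on something with over 40 N, if the wrist force passes 120 N, or if a joint passes its speed limit or range.

### The arm

A 6-joint arm with a two-finger parallel gripper is mounted at the origin on the work surface. World frame = base frame: x ahead of the robot, y to its left, z up, the work surface at z = 0. Lengths are in m, angles in rad, forces in N, time in s.
With the tool pointing down it reaches from about 0.35 to 0.8 m from the base axis. Payload 7.3 kg.
Tool frame: the origin (TCP) lies between the finger pads; the fingertips stand 25 mm ahead of it and the grasp point (between the pads) lies 6 mm ahead of it (r.tip_extent is the distance from the TCP to the fingertips, in m); z points along the fingers, y is the line along which they close (so a half turn about z gives the same grasp; the last joint's range is limited). The gripper opens to 85 mm and grips with 20 to 120 N. Pads are 22 mm wide; open, the fingers measure 114 mm over their backs; the gripper's body (76 mm by 85 mm) begins 54 mm behind the grasp point. The pads swing forward as they close: fully open they stand 13 mm farther back than shut.
Start: joints at [0.957, 0.342, 1.524, -0, 1.275, -0.146], TCP at [0.237, 0.469, 0.256] pointing down, gripper open.
Joint ranges: [-2.53, 2.53], [-0.77, 2.02], [0.04, 2.7], [-1, 4.14], [0.28, 2.66], [-3.11, 3.11]. Speed limits (rad/s): [2.57, 2.57, 3.14, 3.14, 3.14, 3.14].

### API

Orientations are given as a unit quaternion [x, y, z, w].
In Python, from workcell import r, command_gripper, optics gives the robot as it stands. The module is installed in compiled form; this text tells all that it offers. Calls block until the motion is done:
- r.reach(position, orientation): joint-space move of the TCP to a pose.
- r.move_straight(position, orientation=None, speed=0.15, max_force=None): straight line of the TCP; orientation=None keeps the orientation; speed is the mean speed in m/s. With max_force (N) it stops when the force on the tool has changed by that much, and returns True; else False.
- r.movej(angles): joint-space move.
- command_gripper(opening, force=None): finger opening in m; force is the grip in N (None keeps the last); returns when the fingers have stopped.
- r.hold(seconds).
- r.solve_ik(position, orientation): joint angles nearest the present ones, or None.
- r.read_state(): the state.
- optics.get_image(name): name is "scene" or "side" or "wrist"; returns (picture, depth): 400x640x3 uint8, red, green, blue; 400x640 float32, m along the optical axis (not along the pixel's ray), 0 where there is no reading.
- optics.camera_model(name): a dict with "K" (3x3 intrinsics, pixels), "R" (3x3) and "t" (3): a world point X has camera coordinates R X + t; the wrist camera has in their place "tool_from_camera" (4x4, takes a point from camera to tool coordinates, whose origin is the TCP and whose axes are the flange's). Camera axes: x right, y down, z forward; pixel columns grow to the right and rows downward; lengths in m; the calibration is good to about 2 mm. A picture is of the moment at which its call begins: read the wrist's pose just before it. camera_model takes no time and is no camera call.
A pose or a line that the arm cannot do raises r.PlanningError and nothing moves.
- r.finish_job(): hands the job in; it is judged then, once.
The state is a dict: "time_s": time; "joint_positions": joint angles; "dq": joint speeds; "tau": joint torques, N m; "eef_pos": TCP position; "eef_rot": TCP orientation; "contact_force": force on the tool from outside, world axes, zero at the start; "torque": the same for the moment, N m; "grip_width": finger opening in m; "grip_force": force on a finger pad.
Only numpy, scipy, OpenCV 4.12 (cv2) and the standard library are available. Lean on these libraries where they do the work, as an engineer would, in place of code of your own. Each camera call takes 0.05 s, during which the arm holds its last target. There are 200 camera calls.

## Working session

There is one attempt and no reset: what is moved stays moved. The work goes in short steps, each a Python script; the robot and the scene stay as the last script left them, time stands still between calls to the robot, and variables do not carry over. Pictures are saved under pics/ and viewed, at most 14 in all, crops included, and the job is handed in when it is done.

```bash
mkdir -p pics; cat > h.py <<'E'
import numpy as np, cv2
from scipy.spatial.transform import Rotation as Ro
from workcell import r, command_gripper, optics
def save(n,p): cv2.imwrite('pics/'+n,p[:,:,::-1])
def down(yaw):  # tool z down, tool y axis along world angle yaw
    y=np.array([np.cos(yaw),np.sin(yaw),0]);z=np.array([0,0,-1.]);x=np.cross(y,z)
    return Ro.from_matrix(np.c_[x,y,z]).as_quat()
def cloud(name):
    s=r.read_state(); im,d=optics.get_image(name); m=optics.camera_model(name); K=np.array(m['K'])
    v,u=np.mgrid[0:400,0:640]; c=np.stack([(u-K[0,2])/K[0,0]*d,(v-K[1,2])/K[1,1]*d,d],-1)
    if name=='wrist':
        T=np.array(m['tool_from_camera']); p=c@T[:3,:3].T+T[:3,3]
        p=p@Ro.from_quat(s['eef_rot']).as_matrix().T+np.array(s['eef_pos'])
    else: p=(c-np.array(m['t']))@np.array(m['R'])
    p[d<=0]=np.nan
    return im,p
E
python3 - <<'E'
from h import *
for n in('scene','side'):
    im,p=cloud(n); save(n+'.png',im); np.savez(n+'.npz',im=im,p=p)
m=optics.camera_model('wrist'); print(np.round(m['tool_from_camera'],3),np.round(m['K']),r.read_state()['eef_rot'])
E
```

```text
[[-0.    -0.959 -0.285  0.074]
 [ 1.    -0.    -0.     0.001]
 [ 0.    -0.285  0.959 -0.118]
 [ 0.     0.     0.     1.   ]] [[340.   0. 322.]
 [  0. 340. 199.]
 [  0.   0.   1.]] [ 2.31779303e-01  9.72768158e-01 -6.29581826e-04 -2.60858809e-04]
```

View pics/scene.png

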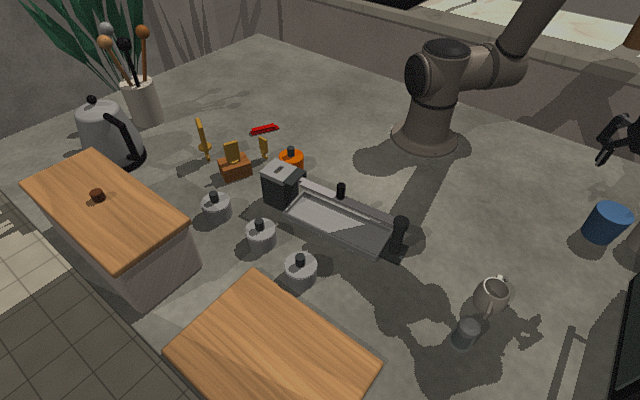

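View pics/side.png

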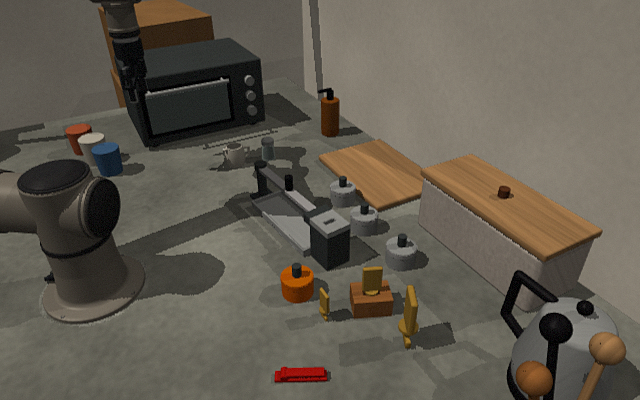

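Scene: three steel tins at (215,205), (260,233), (300,268); the orange one is at (290,158). The lock housing is at (283,185), the post at (398,235) and the bar knob at (340,190). The stand with its key is at (235,160), with a big key and a small key beside it.

```bash
python3 - <<'E'
from h import *
S=np.load('scene.npz');D=np.load('side.npz')
P={'scene':S['p'],'side':D['p']}
def q(n,l,u,v,rad,zlo,zhi):
    p=P[n][v-rad:v+rad+1,u-rad:u+rad+1].reshape(-1,3); p=p[(p[:,2]>zlo)&(p[:,2]<zhi)]
    if len(p)<3: print(n,l,'none');return
    print(n,l,len(p),'mid',np.round((p.min(0)+p.max(0))/2,3),'mean',np.round(p.mean(0),3),'ext',np.round(np.ptp(p,axis=0),3))
for n,d in {'scene':dict(t1=(213,200),t2=(259,228),t3=(300,263),orange=(291,155)),'side':dict(t1=(402,248),t2=(364,215),t3=(342,188),orange=(296,278))}.items():
    for k,(u,v) in d.items():
        q(n,k+' knob',u,v,14,.055,.085); q(n,k+' body',u,v,24,.015,.051)
q('scene','house',283,170,22,.105,.118);q('side','house',330,225,25,.105,.118)
q('scene','barknob',341,190,12,.12,.15);q('side','barknob',289,183,12,.12,.15)
q('scene','post',399,222,14,.1,.2);q('side','post',261,170,14,.1,.2)
q('scene','blk',235,165,22,.04,.048);q('side','blk',371,295,25,.04,.048)
q('scene','key',232,150,14,.06,.2);q('side','key',372,280,18,.06,.2)
q('scene','bigkey',202,135,24,.01,.2);q('side','bigkey',410,315,30,.01,.2)
q('scene','smkey',264,145,12,.01,.2);q('side','smkey',324,303,16,.01,.2)
q('scene','cream',492,292,20,.01,.2);q('scene','shaker',466,333,20,.01,.2)
q('scene','box',100,190,50,.05,.4);q('scene','board',270,330,60,.005,.1)
# rect fits
for l,zl,zh in(('bar',.098,.118),('blk',.041,.048)):
  for n,c in(('scene',(340,190,80)),('side',(310,200,70))) if l=='bar' else (('scene',(235,165,22)),('side',(371,295,26))):
    u,v,w=c; p=P[n][v-w:v+w,u-w:u+w].reshape(-1,3); p=p[(p[:,2]>zl)&(p[:,2]<zh)]
    print(l,n,cv2.minAreaRect((p[:,:2]*1000).astype(np.float32)))
E
```

```text
scene t1 knob 96 mid [ 0.645 -0.258  0.067] mean [ 0.647 -0.255  0.07 ] ext [0.021 0.02  0.025]
scene t1 body 630 mid [ 0.602 -0.281  0.033] mean [ 0.647 -0.25   0.041] ext [0.157 0.117 0.036]
scene t2 knob 103 mid [ 0.64  -0.109  0.068] mean [ 0.642 -0.106  0.071] ext [0.02  0.022 0.025]
scene t2 body 709 mid [ 0.604 -0.115  0.033] mean [ 0.644 -0.1    0.042] ext [0.143 0.084 0.036]
scene t3 knob 117 mid [0.657 0.028 0.068] mean [0.66  0.029 0.072] ext [0.021 0.019 0.024]
scene t3 body 837 mid [0.669 0.027 0.033] mean [0.667 0.034 0.043] ext [0.096 0.072 0.036]
scene orange knob 73 mid [ 0.389 -0.232  0.067] mean [ 0.392 -0.229  0.07 ] ext [0.022 0.022 0.024]
scene orange body 287 mid [ 0.387 -0.255  0.034] mean [ 0.392 -0.224  0.046] ext [0.067 0.119 0.034]
side t1 knob 102 mid [ 0.644 -0.262  0.068] mean [ 0.642 -0.264  0.07 ] ext [0.021 0.022 0.025]
side t1 body 706 mid [ 0.69  -0.241  0.033] mean [ 0.638 -0.271  0.04 ] ext [0.163 0.112 0.036]
side t2 knob 84 mid [ 0.639 -0.112  0.067] mean [ 0.638 -0.114  0.069] ext [0.019 0.02  0.023]
side t2 body 1073 mid [ 0.692 -0.065  0.033
[... 1826 characters left out ...]
e shaker 786 mid [0.551 0.363 0.042] mean [0.583 0.363 0.05 ] ext [0.095 0.043 0.064]
scene box 8561 mid [ 0.774 -0.422  0.119] mean [ 0.833 -0.372  0.156] ext [0.313 0.506 0.137]
scene board 12490 mid [0.788 0.075 0.028] mean [0.803 0.069 0.02 ] ext [0.294 0.289 0.047]
bar scene ((283.07916259765625, -50.404388427734375), (473.41680908203125, 377.630615234375), 9.347437858581543)
bar side ((499.55419921875, -89.86209106445312), (69.02934265136719, 531.669921875), 5.166112899780273)
blk scene ((504.48309326171875, -344.77734375), (65.0251235961914, 80.53648376464844), 66.8761215209961)
blk side ((505.2876281738281, -346.4411926269531), (63.75764465332031, 80.2496109008789), 66.8895263671875)
```

```bash
python3 - <<'E'
from h import *
kq=down(np.radians(66.9)); rq=down(np.pi/2+.11)
for n,pos,q in(('kh',[.506,-.165,.26],rq),('ky',[.505,-.345,.24],kq)):
    r.reach(pos,q); r.hold(.3); s=r.read_state(); print(n,np.round(s['joint_positions'],2),np.round(s['eef_pos'],4),s['time_s'])
    im,p=cloud('wrist'); np.savez(n+'.npz',im=im,p=p); save(n+'.png',im)
for yaw in (.11,.11-.65,.11-1.3,.11-1.45): print(yaw,r.solve_ik([.506,-.165,.16],down(np.pi/2+yaw)))
cv2.imwrite('pics/both.png',cv2.resize(np.hstack([cv2.imread('pics/kh.png')[:,100:540],cv2.imread('pics/ky.png')[:,100:540]]),(800,364)))
E
```

```text
kh [-0.46  0.35  1.5   0.    1.29 -2.14] [ 0.5061 -0.1647  0.26  ] 2.8417
ky [-0.72  0.51  1.3   0.    1.33 -1.89] [ 0.5055 -0.3438  0.2406] 3.9417
0.11 [-4.59261262e-01  4.51834377e-01  1.64168205e+00 -4.44089210e-16
  1.04807622e+00 -2.14005759e+00]
-0.54 [-4.59261262e-01  4.51834377e-01  1.64168205e+00 -4.44089210e-16
  1.04807622e+00 -1.49005759e+00]
-1.19 [-4.59261262e-01  4.51834377e-01  1.64168205e+00 -4.44089210e-16
  1.04807622e+00 -8.40057589e-01]
-1.3399999999999999 [-4.59261262e-01  4.51834377e-01  1.64168205e+00 -4.44089210e-16
  1.04807622e+00 -6.90057589e-01]
```

View pics/both.png

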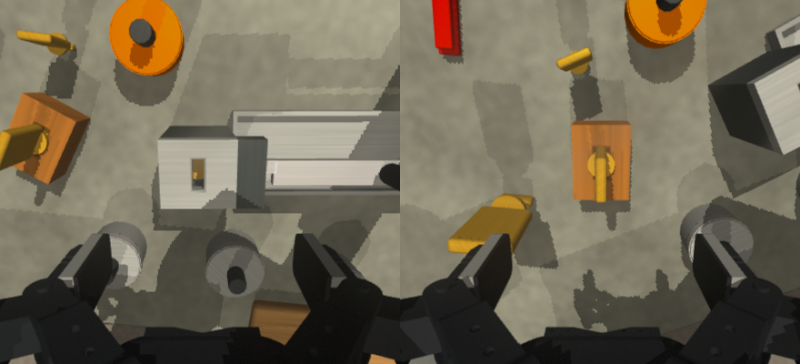

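Left view: the keyhole is at about (318,191) in the full image, with the housing and tray to its right. Right view: the key stands in the block at about (320,185) and lines up with the gripper.

```bash
cat >> h.py <<'E'
def keyhole(im,p,show=True):
    m=(np.abs(p[:,:,2]-.109)<.006).astype(np.uint8)
    n,l,st,ce=cv2.connectedComponentsWithStats(m,connectivity=4)
    i=1+np.argmax(st[1:,4]); M=(l==i).astype(np.uint8)
    P=p[M>0]; rect=cv2.minAreaRect((P[:,:2]*1000).astype(np.float32))
    cs,hi=cv2.findContours(M,cv2.RETR_CCOMP,cv2.CHAIN_APPROX_NONE)
    best=max([c for c,h in zip(cs,hi[0]) if h[3]>=0],key=cv2.contourArea)
    # project contour pixels onto plane through P (z const)
    q=p[best[:,0,1],best[:,0,0]]; q=q[np.isfinite(q[:,2])&(abs(q[:,2]-.109)<.006)]
    hr=cv2.minAreaRect((q[:,:2]*1000).astype(np.float32))
    return rect,hr,P[:,2].mean()
def prop(p,zl,zh,c,rad):
    P=p.reshape(-1,3); P=P[(P[:,2]>zl)&(P[:,2]<zh)&(np.hypot(P[:,0]-c[0],P[:,1]-c[1])<rad)]
    return len(P),cv2.minAreaRect((P[:,:2]*1000).astype(np.float32)),P[:,2].max()
E
python3 - <<'E'
from h import *
a=np.load('kh.npz');print(keyhole(a['im'],a['p']))
p=a['p'];print('barknob',prop(p,.13,.15,(.487,.004),.03),'post',prop(p,.09,.2,(.47,.155),.03))
P=p.reshape(-1,3);b=P[(abs(P[:,2]-.103)<.004)&(abs(P[:,1]+.04)<.06)];print('bar',len(b),cv2.minAreaRect((b[:,:2]*1000).astype(np.float32)))
print('oldkey',prop(p,.103,.12,(.505,-.345),.04))
k=np.load('ky.npz')['p'];print('keytop',prop(k,.103,.12,(.505,-.345),.04));print('collar',prop(k,.047,.056,(.505,-.345),.025));print('block',prop(k,.042,.0465,(.505,-.345),.06))
for t in((.645,-.26),(.64,-.11)): print(prop(p,.07,.085,t,.03))
E
```

```text
(((494.07318115234375, -49.91972351074219), (64.55024719238281, 306.2060241699219), 6.494499683380127), ((507.3534240722656, -167.1653289794922), (29.52225112915039, 12.141303062438965), 6.497676849365234), np.float64(0.10812241105195064))Traceback (most recent call last):
  File "<stdin>", line 3, in <module>
  File "h.py", line 30, in prop
    return len(P),cv2.minAreaRect((P[:,:2]*1000).astype(np.float32)),P[:,2].max()
                                                                     ~~~~~~~~~~^^
    return umr_maximum(a, axis, None, out, keepdims, initial, where)
ValueError: zero-size array to reduction operation maximum which has no identity
```

```bash
python3 - <<'E'
from h import *
k=np.load('ky.npz')['p'];P=k.reshape(-1,3);P=P[(np.hypot(P[:,0]-.505,P[:,1]+.345)<.05)&(P[:,2]>.04)];print(np.histogram(P[:,2],bins=np.arange(.04,.13,.005)))
for a in((.1,.12),(.09,.12),(.06,.12),(.047,.056),(.042,.0465)):
    try: print(a,prop(k,*a,(.505,-.345),.05 if a[0]<.045 else .03))
    except ValueError: print('none')
print(optics.camera_model('scene')['t'])
E
```

```text
(array([ 964, 3267,  248,   11,   14,   10,   12,   13,   14,   15,   13,
         17,   17,  301,  332,    0,    0]), array([0.04 , 0.045, 0.05 , 0.055, 0.06 , 0.065, 0.07 , 0.075, 0.08 ,
       0.085, 0.09 , 0.095, 0.1  , 0.105, 0.11 , 0.115, 0.12 , 0.125]))
(0.1, 0.12) (650, ((505.380859375, -344.0008239746094), (9.427536964416504, 38.943241119384766), 66.79562377929688), np.float64(0.11219166198547065))
(0.09, 0.12) (680, ((505.35601806640625, -344.04351806640625), (9.524821281433105, 38.94705581665039), 67.1021499633789), np.float64(0.11219166198547065))
(0.06, 0.12) (758, ((505.34576416015625, -343.99365234375), (9.837587356567383, 38.9927978515625), 67.46086883544922), np.float64(0.11219166198547065))
(0.047, 0.056) (378, ((502.3885192871094, -344.43389892578125), (55.50484848022461, 48.388118743896484), 64.96430206298828), np.float64(0.055986549948097514))
(0.042, 0.0465) (3775, ((506.04693603515625, -344.56964111328125), (60.228294372558594, 80.5570297241211), 66.61614227294922), np.float64(0.04649980596204015))
[ 0.33697143 -0.19953694  1.1855702 ]
```

```bash
cat >> h.py <<'E'
YAW=.1134; KH=np.array([.5074,-.1672]); RX=np.array([np.cos(YAW),np.sin(YAW)]); RY=np.array([-RX[1],RX[0]])
RACK=KH+.17*RY; POST=RACK+.155*RY
KY=np.array([.5054,-.3440]); KYAW=np.radians(-23.1)
def st(l=''):
    s=r.read_state(); print(l,'t%.1f'%s['time_s'],np.round(s['eef_pos'],4),'F',np.round(s['contact_force'],1),'M',np.round(s['torque'],2),'w%.4f f%.0f'%(s['grip_width'],s['grip_force'])); return s
E
python3 - <<'E'
from h import *
q=down(KYAW+np.pi/2); command_gripper(.045,40)
r.move_straight([*KY,.16],q); print(r.move_straight([*KY,.094],q,speed=.06,max_force=8)); st()
command_gripper(0,40); st('grip')
r.move_straight([*KY,.13],speed=.05); r.move_straight([*KY,.25],speed=.15); st('lift')
q2=down(YAW+np.pi/2); r.reach([*KH,.25],q2); r.move_straight([*KH,.2],speed=.08); r.hold(.3); st('over')
im,p=cloud('wrist'); save('ins.png',im)
E
```

```text
False
 t6.4 [ 0.5056 -0.3442  0.0945] F [ 0.3  0.1 -0.3] M [-0.03  0.03  0.04] w0.0451 f0
grip t6.8 [ 0.5054 -0.344   0.0941] F [-0.2  0.2  0.7] M [-0.    0.02  0.03] w0.0095 f42
lift t8.6 [ 0.505  -0.3437  0.2488] F [ 0.2  0.2 -0.8] M [ 0.03  0.03 -0.03] w0.0093 f42
over t10.4 [ 0.5075 -0.1672  0.2004] F [ 0.4 -1.1 -0.8] M [ 0.03 -0.01 -0.  ] w0.0093 f41
```

View pics/ins.png

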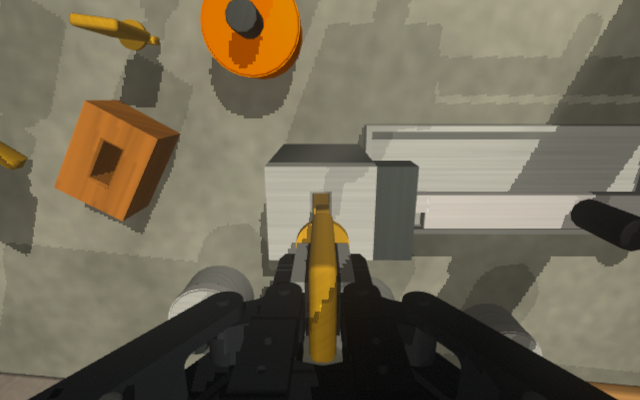

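The key is held in line with the keyhole at (321,200). The stand's empty slot is at (107,161).

```bash
python3 - <<'E'
from h import *
hit=r.move_straight([*KH,.155],speed=.03,max_force=8); s=st('ins %s'%hit)
E
```

```text
ins True t11.7 [ 0.5074 -0.1672  0.1591] F [-1.7 -0.1  5. ] M [ 0.05  0.09 -0.01] w0.0096 f42
```

```bash
cat >> h.py <<'E'
def turn(d,step=.06,mz=.6):
    j=np.array(r.read_state()['joint_positions']);n=int(np.ceil(abs(d)/step));m0=r.read_state()['torque'][2]
    for i in range(1,n+1):
        k=j.copy();k[5]+=d*i/n;r.movej(k);s=r.read_state()
        if abs(s['torque'][2]-m0)>mz: print('stop at',d*i/n,s['torque']);break
    r.hold(.3);st('turned')
E
python3 - <<'E'
from h import *
r.hold(.3);st(); turn(1.42)
E
```

```text
t12.0 [ 0.5073 -0.1672  0.1591] F [-0.3  0.4  5.7] M [0.07 0.1  0.01] w0.0096 f42
turned t18.3 [ 0.5075 -0.167   0.1591] F [1.6 1.1 2. ] M [ 0.04 -0.35  0.09] w0.0096 f42
```

```bash
python3 - <<'E'
from h import *
turn(.12,.03,.3); turn(-.05)
command_gripper(.03); st('rel')
p=r.read_state()['eef_pos']; r.move_straight([p[0],p[1],.25],speed=.12)
K=POST-.15*RY
r.reach([*K,.22],down(YAW+np.pi/2)); r.hold(.2); st()
im,p=cloud('wrist'); save('bk.png',im); np.savez('bk.npz',p=p)
for z in((.108,.112),(.135,.15)):
    print(prop(p,*z,K,.03))
P=p.reshape(-1,3);P=P[(np.hypot(*(P[:,:2]-KH).T)<.03)&(P[:,2]>.165)];print('key',len(P),cv2.minAreaRect((P[:,:2]*1000).astype(np.float32)) if len(P) else '')
a=lambda th:POST+.15*np.array([np.sin(YAW+th),-np.cos(YAW+th)])
for th in(0,.5,1,1.571): print(th,[None if (s:=r.solve_ik([*a(th),.13],down(YAW+np.pi/2+f))) is None else np.round(s[[4,5]],2) for f in(0,th)])
E
```

```text
stop at 0.09 [-0.08360003 -0.43957624  0.5556258 ]
turned t19.4 [ 0.5076 -0.167   0.1591] F [ 2.7 -0.5  1.3] M [-0.09 -0.54  0.64] w0.0095 f43
turned t19.9 [ 0.5075 -0.167   0.1591] F [1.7 0.2 1.5] M [-0.14 -0.37  0.17] w0.0096 f42
rel t20.2 [ 0.5072 -0.1669  0.1589] F [ 0.1  0.2 -0.1] M [-0.02  0.03 -0.02] w0.0302 f0
 t22.4 [0.4878 0.006  0.22  ] F [-0.6 -1.3  0. ] M [ 0.06 -0.01 -0.05] w0.0299 f0
(45, ((480.7745361328125, 6.725543975830078), (18.378646850585938, 6.522170066833496), 88.66146850585938), np.float64(0.11170759734613006))
(864, ((487.0754699707031, 6.636776924133301), (19.241455078125, 19.046016693115234), 81.00174713134766), np.float64(0.14634448032248215))
key 781 ((504.11431884765625, -155.95770263671875), (10.631467819213867, 19.489774703979492), 16.670042037963867)
0 [array([ 0.92, -1.83]), array([ 0.92, -1.83])]
0.5 [array([ 1.01, -1.76]), array([ 1.01, -2.26])]
1 [array([ 1.09, -1.66]), array([ 1.09, -2.66])]
1.571 [array([ 1.14, -1.53]), array([ 1.14, -3.1 ])]
```

View pics/bk.png

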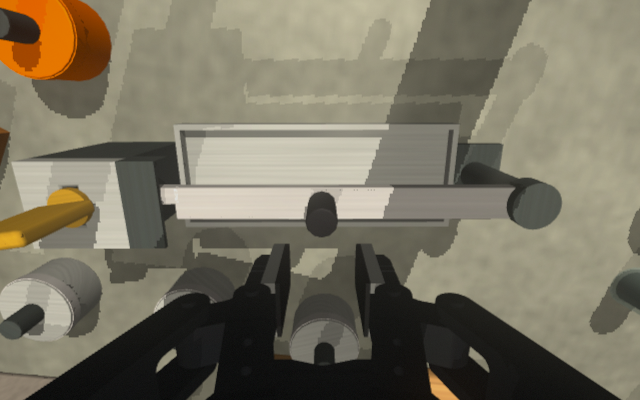

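The key bow is now turned at (45,215), the bar knob is at (321,212) and the post at (535,205). The lock reached its stop, so I'll swing the bar.

```bash
cat >> h.py <<'E'
def knob(th): return POST+np.array([-.0005,0])+.15*np.array([np.sin(YAW+th),-np.cos(YAW+th)])
def swing(t0,t1,z=.134,n=None,mf=None):
    n=n or max(2,int(abs(t1-t0)/.1)+1)
    for t in np.linspace(t0,t1,n+1)[1:]:
        if r.move_straight([*knob(t),z],down(YAW+t),speed=.08,max_force=mf): st('hit at %.3f'%t); return t
    return t1
E
python3 - <<'E'
from h import *
command_gripper(.045,30)
r.reach([*knob(0),.22],down(YAW)); r.move_straight([*knob(0),.134],speed=.08,max_force=10); st()
command_gripper(0,30); st('grip')
swing(0,1.571); r.hold(.3); st('open')
command_gripper(.045); st('rel'); r.move_straight([*knob(1.571),.26],speed=.12); r.hold(.3)
for n in('scene','wrist'):
    im,p=cloud(n); save('op_%s.png'%n,im); np.savez('op_%s.npz'%n,p=p)
    try: print(n,prop(p,.13,.15,knob(1.571),.05),knob(1.571))
    except ValueError: print('none')
    for t in((.645,-.26),(.64,-.11),(.657,.025)):
        try: print(prop(p,.07,.085,t,.06))
        except ValueError: print('none')
E
```

```text
t25.4 [0.4874 0.0066 0.1345] F [-0.1  0.6  0.2] M [0.05 0.07 0.04] w0.0447 f0
grip t25.7 [0.4879 0.0067 0.1346] F [3.1 1.4 1.4] M [ 0.15 -0.38 -0.03] w0.0192 f30
open t31.4 [0.6187 0.1727 0.1345] F [-0.4  0.5  6.1] M [0.13 0.22 0.22] w0.0194 f30
rel t31.7 [0.6188 0.1726 0.1335] F [ 0.8 -0.3  0.3] M [0.03 0.02 0.01] w0.0449 f0
scene (116, ((619.1091918945312, 173.08804321289062), (19.203189849853516, 18.023784637451172), 85.8463363647461), np.float64(0.14530308114990204)) [0.61915705 0.17271648]
(55, ((644.6422119140625, -257.2283020019531), (19.31612777709961, 19.50938606262207), 31.635387420654297), np.float64(0.0790702140873944))
(67, ((639.7802734375, -109.78026580810547), (21.634525299072266, 18.904727935791016), 83.50918579101562), np.float64(0.07924072257031504))
(81, ((657.7530517578125, 26.521665573120117), (19.47144317626953, 18.789241790771484), 39.4062385559082), np.float64(0.07917109935537918))
wrist (657, ((618.8604125976562, 174.18496704101562), (19.48810577392578, 19.1575870513916), 73.62198638916016), np.float64(0.14621323636209696)) [0.61915705 0.17271648]
none
(528, ((640.316162109375, -106.02725982666016), (18.240285873413086, 20.7258358001709), 84.36422729492188), np.float64(0.08031565650731776))
(452, ((658.095458984375, 28.872892379760742), (20.16014289855957, 20.180498123168945), 70.9174575805664), np.float64(0.0804066882175053))
```

View pics/op_scene.png

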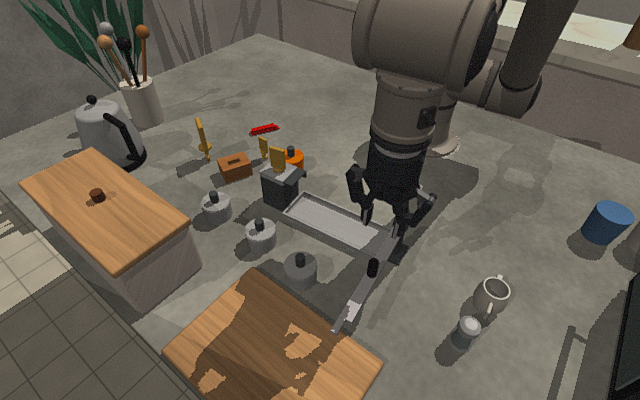

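```bash
python3 - <<'E'
from h import *
for f in('scene','side'):
    P=np.load(f+'.npz')['p'].reshape(-1,3)
    for n,t in(('t1',(.645,-.26)),('t2',(.64,-.108)),('t3',(.657,.026))):
        d=np.hypot(*(P[:,:2]-t).T); m=(P[:,2]>.02)&(P[:,2]<.3)&(d>.045)&(d<.2)
        Q=P[m][np.argsort(d[m])[:200]]; i=np.arange(0,len(Q),50); print(f,n,np.round(Q[i],3).tolist(),np.round(np.sort(d[m])[i],3))
    b=P[(P[:,2]>.15)&(P[:,2]<.2)&(P[:,0]>.6)&(P[:,0]<1.1)&(P[:,1]<-.05)&(P[:,1]>-.6)]; R=cv2.minAreaRect((b[:,:2]*1000).astype(np.float32)); print(R,cv2.boxPoints(R).round())
E
```

```text
scene t1 [[0.636, -0.145, 0.048], [0.549, -0.334, 0.029], [0.65, -0.137, 0.048], [0.652, -0.135, 0.048]] [0.115 0.121 0.123 0.125]
scene t2 [[0.713, -0.065, 0.02], [0.536, -0.128, 0.028], [0.534, -0.13, 0.078], [0.53, -0.112, 0.11]] [0.085 0.106 0.108 0.11 ]
scene t3 [[0.712, 0.028, 0.02], [0.729, 0.026, 0.02], [0.733, 0.003, 0.021], [0.731, 0.072, 0.021]] [0.055 0.072 0.08  0.087]
((800.117431640625, -376.61895751953125), (446.8883056640625, 260.3692626953125), 89.90026092529297) [[ 670. -600.]
 [ 930. -600.]
 [ 931. -153.]
 [ 670. -153.]]
side t1 [[0.639, -0.149, 0.049], [0.634, -0.144, 0.035], [0.654, -0.141, 0.023], [0.54, -0.2, 0.084]] [0.111 0.117 0.119 0.121]
side t2 [[0.714, -0.058, 0.02], [0.647, -0.006, 0.035], [0.643, -0.002, 0.024], [0.638, 0.001, 0.047]] [0.089 0.102 0.106 0.109]
side t3 [[0.711, 0.018, 0.02], [0.746, -0.014, 0.02], [0.767, -0.003, 0.021], [0.779, 0.004, 0.02]] [0.054 0.098 0.114 0.124]
((800.7716064453125, -377.40411376953125), (445.7306213378906, 263.5313415527344), 89.7939682006836) [[ 668. -600.]
 [ 932. -601.]
 [ 933. -155.]
 [ 670. -154.]]
```

```bash
cat >> h.py <<'E'
TQ=down(YAW)
def find(c,rad=.05,z=.2):
    r.reach([*c,z],TQ); r.hold(.25); im,p=cloud('wrist'); n,rc,zz=prop(p,.072,.085,c,rad)
    c2=np.array(rc[0])/1000; print('tin',n,c2.round(4),np.round(rc[1],1),round(float(zz),4)); return c2
def place(c,y):
    command_gripper(.045,30)
    c=find(c); r.move_straight([*c,.12],TQ,speed=.15); print('dn',r.move_straight([*c,.079],speed=.06,max_force=8))
    command_gripper(0,30); s=st('grip')
    if not .015<s['grip_width']<.026: raise SystemExit('bad grip')
    r.move_straight([*c,.17],speed=.1)
    T=RACK+y*RY; W=T+.13*RX
    r.move_straight([*W,.17],TQ,speed=.2); r.move_straight([*T,.17],speed=.15); r.move_straight([*T,.1],speed=.08)
    print('hit',r.move_straight([*T,.083],speed=.02,max_force=4)); st('down')
    command_gripper(.045); r.move_straight([*T,.2],speed=.12); r.hold(.3)
    im,p=cloud('wrist'); print('placed',prop(p,.078,.092,T,.03)[:2],T)
    return im
E
python3 - <<'E'
from h import *
save('p1.png',place((.645,-.26),-.082))
E
```

```text
tin 614 [ 0.6457 -0.2586] [20.3 20. ] 0.0804
dn False
grip t37.3 [ 0.6461 -0.2587  0.0796] F [1.4 0.6 2.2] M [ 0.01 -0.03 -0.  ] w0.0197 f30
hit True
down t42.2 [ 0.4975 -0.0797  0.0875] F [-0.5  1.   5.4] M [0.06 0.16 0.03] w0.0200 f30
placed (670, ((497.0596923828125, -79.45258331298828), (20.169443130493164, 20.12110710144043), 47.14514923095703)) [ 0.49744217 -0.07976521]
```

View pics/p1.png

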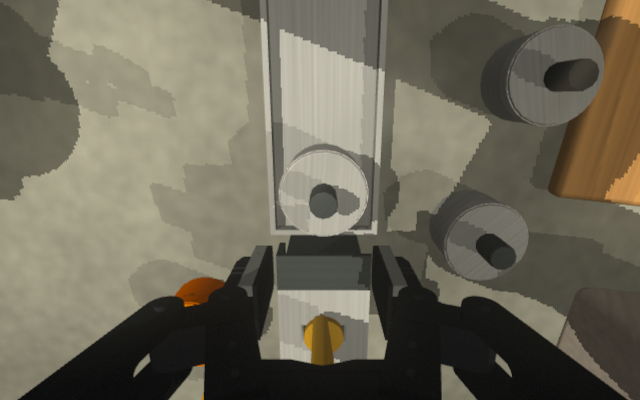

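The first tin stands in the tray at (322,195). Tins 2 and 3, at (485,240) and (555,75), still stand on the counter.

```bash
python3 - <<'E'
from h import *
place((.640,-.106),0.); save('p3.png',place((.658,.028),.082))
r.reach([.40,-.02,.40],TQ)
im,p=cloud('scene'); save('sc3.png',im)
for y in(-.082,0,.082):
    print(y,prop(p,.078,.092,RACK+y*RY,.04)[:2],(RACK+y*RY).round(4))
print(prop(p,.13,.15,knob(1.571),.05)[:2],knob(1.571))
E
```

```text
tin 606 [ 0.6405 -0.1085] [20.1 20.1] 0.0805
dn False
grip t47.0 [ 0.641  -0.1086  0.0796] F [ 0.3 -0.6  1.6] M [-0.02 -0.06 -0.02] w0.0197 f30
hit True
down t51.5 [0.4882 0.0018 0.0875] F [-0.2 -0.3  6. ] M [-0.01  0.1   0.05] w0.0200 f30
placed (670, ((487.8352355957031, 1.8610038757324219), (19.624202728271484, 19.730005264282227), 5.601083755493164)) [0.48816329 0.00170811]
tin 615 [0.6583 0.0282] [20.2 19.8] 0.0804
dn False
grip t56.4 [0.6587 0.0281 0.0796] F [0.8 0.1 1.7] M [ 0.03 -0.08 -0.01] w0.0196 f30
hit True
down t60.7 [0.4789 0.0832 0.0875] F [-1.   0.1  5.1] M [-0.03  0.19  0.01] w0.0200 f30
placed (670, ((478.5771484375, 83.22895812988281), (19.73410415649414, 19.724637985229492), 7.49314022064209)) [0.47888441 0.08318143]
-0.082 (54, ((496.288330078125, -80.22452545166016), (18.74139404296875, 17.049409866333008), 38.44130325317383)) [ 0.4974 -0.0798]
0 (61, ((487.77178955078125, 2.073197364807129), (18.543262481689453, 19.444705963134766), 44.38304138183594)) [0.4882 0.0017]
0.082 (63, ((478.11669921875, 82.1580581665039), (19.410255432128906, 18.822202682495117), 30.306550979614258)) [0.4789 0.0832]
(114, ((619.0634765625, 172.6676788330078), (19.01405906677246, 17.991596221923828), 37.25461196899414)) [0.61915705 0.17271648]
```

```bash
python3 -c "
import cv2;a=cv2.imread('pics/sc3.png');b=cv2.imread('pics/p3.png');cv2.imwrite('pics/c3.png',cv2.hconcat([a,b]) if 0 else cv2.resize(cv2.hconcat([a,b]),(800,250)))"
```

```text
(no output)
```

View pics/c3.png

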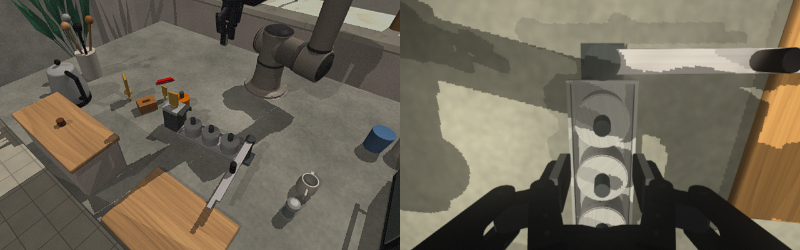

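All three tins stand in the tray and the bar is still open. Next I close it.

```bash
python3 - <<'E'
from h import *
command_gripper(.045,30); T=1.571
r.reach([*knob(T),.22],down(YAW+T)); r.move_straight([*knob(T),.134],speed=.08,max_force=10)
command_gripper(0,30); st('grip')
swing(T,.08); t=swing(.08,-.03,n=5,mf=10); r.hold(.3); s=st('shut')
d=np.array(s['eef_pos'])[:2]-POST-np.array([-.0005,0]); print('bar est',np.arctan2(d[0],-d[1])-YAW)
command_gripper(.045); p=r.read_state()['eef_pos']; st('rel'); r.move_straight([p[0],p[1],.22],speed=.12)
r.reach([*KH,.26],down(YAW+np.pi/2)); r.hold(.25)
im,p=cloud('wrist'); save('k2.png',im); np.savez('k2.npz',p=p)
P=p.reshape(-1,3); Q=P[(np.hypot(*(P[:,:2]-KH).T)<.035)&(P[:,2]>.165)&(P[:,2]<.19)]; print(len(Q),cv2.minAreaRect((Q[:,:2]*1000).astype(np.float32)),Q[:,2].mean())
print('keyhole',KH)
im,p=cloud('scene'); print(prop(p,.13,.15,knob(0),.03)[:2],knob(0))
b=P[(abs(P[:,2]-.103)<.005)&(abs((P[:,:2]-RACK)@RX)<.03)&(abs((P[:,:2]-RACK)@RY)<.1)]; print('bar',cv2.minAreaRect((b[:,:2]*1000).astype(np.float32)))
E
```

```text
grip t66.6 [0.6194 0.1728 0.1346] F [ 0.2 -0.8  3.2] M [-0.05  0.09  0.02] w0.0196 f29
shut t73.1 [0.4877 0.0062 0.1347] F [18.2 -0.9 -5.5] M [-0.13 -2.27  0.12] w0.0193 f31
bar est 0.0035143868165546654
rel t73.5 [0.482  0.0066 0.1336] F [-0.4  0.5  0.4] M [-0.02 -0.    0.02] w0.0450 f0
1100 ((506.8598937988281, -167.23394775390625), (10.215655326843262, 39.9006462097168), 14.276968002319336) 0.17377913198123757
keyhole [ 0.5074 -0.1672]
(75, ((486.3990173339844, 5.864595890045166), (19.765464782714844, 18.512577056884766), 5.148437976837158)) [0.48709751 0.00667599]
bar ((488.21026611328125, 0.9653396606445312), (24.508268356323242, 198.45867919921875), 6.458983898162842)
```

View pics/k2.png

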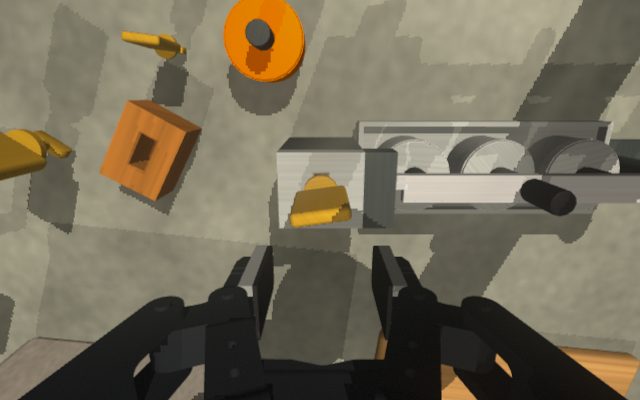

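The bar is shut over the tins. The key in the lock is at (320,205), turned 1.435 rad, and the stand's slot at (145,150) is free. Next I turn the key back and lift it out.

```bash
python3 - <<'E'
from h import *
C=np.array([.5071,-.1672]); q=down(YAW+np.pi/2-1.435); command_gripper(.04,40)
r.reach([*C,.25],q); r.move_straight([*C,.159],speed=.08,max_force=8); st()
command_gripper(0,40); st('grip')
turn(-1.44,.08,.7); turn(-.15,.03,.3)
r.hold(.3)
r.move_straight([*C,.159],down(YAW+np.pi/2),speed=.03); r.hold(.3); s=st('back'); print(s['joint_positions'][5])
hit=r.move_straight([*C,.2],speed=.03,max_force=8); st('up %s'%hit)
E
```

```text
t79.2 [ 0.5074 -0.1673  0.1595] F [0.6 0.  0.4] M [-0.01  0.01 -0.02] w0.0400 f0
grip t79.6 [ 0.5074 -0.1673  0.1594] F [1.3 0.9 2.8] M [ 0.11 -0.03  0.03] w0.0095 f39
turned t84.4 [ 0.5075 -0.168   0.1595] F [-2.6 -5.1  0.6] M [-1.13  0.59 -0.01] w0.0096 f40
turned t85.9 [ 0.5076 -0.1681  0.1595] F [-1.8 -5.3  0.1] M [-1.07  0.37 -0.07] w0.0094 f39
back t86.8 [ 0.5076 -0.167   0.1594] F [-0.  -0.8  5.1] M [-0.24  0.06  0.01] w0.0097 f40
-2.1477755889523267
up True t87.2 [ 0.507  -0.1671  0.1597] F [-0.6 -0.3 -1.8] M [-0.19 -0.11 -0.06] w0.0096 f39
```

```bash
python3 - <<'E'
from h import *
p=r.read_state()['eef_pos']; hit=r.move_straight([KH[0],KH[1],.2],speed=.02,max_force=9); st('up %s'%hit)
E
```

```text
up False t89.3 [ 0.5074 -0.1672  0.1999] F [-0.5  0.7 -1.9] M [-0.01 -0.03  0.02] w0.0096 f39
```

```bash
python3 - <<'E'
from h import *
r.move_straight([*KH,.25],speed=.1); S=np.array([.5056,-.3442])
r.reach([*S,.25],down(KYAW+np.pi/2)); r.move_straight([*S,.14],speed=.1); r.hold(.2)
hit=r.move_straight([*S,.089],speed=.03,max_force=6); st('in %s'%hit)
E
```

```text
in True t93.5 [ 0.5056 -0.3442  0.0944] F [-0.9 -0.4  4.4] M [0.05 0.1  0.03] w0.0096 f40
```

```bash
python3 - <<'E'
from h import *
command_gripper(.04); st('rel'); r.move_straight([.5056,-.3442,.24],speed=.1); r.hold(.3)
im,p=cloud('wrist'); save('w4.png',im); print(prop(p,.1,.12,(.505,-.344),.03))
r.reach([.40,-.02,.40],TQ); r.hold(.3)
im,p=cloud('scene'); save('sc4.png',im)
im2,p2=cloud('side'); save('sd4.png',im2)
for y in(-.082,0,.082): print(prop(p,.076,.093,RACK+y*RY,.025)[:2])
print('barknob',prop(p,.13,.15,knob(0),.03)[:2],'creamer',prop(p,.04,.08,(.475,.375),.06)[1],prop(np.load('scene.npz')['p'],.04,.08,(.475,.375),.06)[1])
a=cv2.imread('pics/sc4.png')[80:300,160:520];b=cv2.imread('pics/sd4.png')[120:340,220:580]
cv2.imwrite('pics/c4.png',cv2.resize(cv2.hconcat([a,b]),(800,244)))
E
```

```text
rel t93.9 [ 0.5049 -0.3436  0.0931] F [ 0.  -0.1 -0.3] M [-0.01  0.   -0.  ] w0.0398 f0
(656, ((505.5602722167969, -343.5601501464844), (9.385137557983398, 39.123165130615234), 67.00823211669922), np.float64(0.11228358660027929))
(29, ((503.43121337890625, -78.32138061523438), (7.421881198883057, 21.75594139099121), 23.02104949951172))
(31, ((492.69573974609375, 3.34127140045166), (7.637619972229004, 18.1929931640625), 19.109012603759766))
(34, ((484.1697998046875, 85.25172424316406), (8.259243965148926, 19.23225212097168), 22.689308166503906))
barknob (73, ((487.01171875, 6.116438388824463), (19.08045768737793, 18.791807174682617), 79.33056640625)) creamer ((475.4173278808594, 375.6278381347656), (64.24153900146484, 70.96991729736328), 55.367897033691406) ((475.1531982421875, 375.76861572265625), (64.69407653808594, 68.89414978027344), 54.206871032714844)
```

View pics/c4.png

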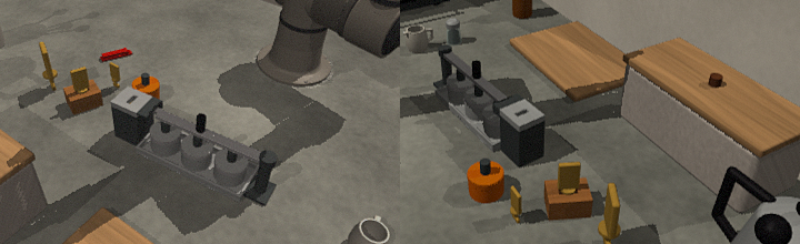

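All three tins stand under the shut bar, the lock is empty, and the key stands in its stand. Handing in.

```bash
python3 -c "
from h import *
print(r.finish_job())"
```

```text
the job is handed in; nothing more can be done
None
```

I handed the job in at about 97 s of the 208 s allowed: the final images show three tins upright in the tray, the bar shut and the key back upright in its stand. The creamer had not moved and the shaker looks undisturbed; I turned the lock back with the key but could not read its angle, and the hand-in gave no verdict.

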